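Load the tray on the sealing bed and lock the hold-down knob

ROBOT

A 6-joint arm with a two-finger parallel gripper is mounted at the origin on the work surface. World frame = base frame: x ahead of the robot, y to its left, z up, the work surface at z = 0. Lengths are in m, angles in rad, forces in N, time in s.
With the tool pointing down it reaches from about 0.35 to 0.8 m from the base axis. Payload 7.3 kg.
Tool frame: the origin (TCP) lies on the centre line of the jaws, within the pads' length; the fingertips stand 19 mm ahead of it and the grasp point (between the pads) is the TCP; z points along the fingers, y is the line along which they close (so a half turn about z gives the same grasp; the last joint's range is limited). The gripper opens to 85 mm and grips with 20 to 120 N. Pads are 22 mm wide; open, the fingers measure 114 mm over their backs; the gripper's body (76 mm by 85 mm) begins 54 mm behind the grasp point. The pads swing forward as they close: fully open they stand 13 mm farther back than shut.
Start: joints at [-1.398, 0.342, 1.524, -0, 1.275, -0.146], TCP at [0.165, -0.499, 0.25] pointing down, gripper open.
Joint ranges: [-2.53, 2.53], [-0.77, 2.02], [0.04, 2.7], [-1, 4.14], [0.28, 2.66], [-3.11, 3.11]. Speed limits (rad/s): [2.57, 2.57, 3.14, 3.14, 3.14, 3.14].

INTERFACE

Orientations are given as a unit quaternion [w, x, y, z].
In Python, from rig import robot gives the robot as it stands.
- The arm moves only by the tool step_arm, never from a script. Its argument "rows" is a list of rows, each a list of 6 numbers: the shift along the tool's x, y, z in m, then the turn, a rotation vector about the tool's x, y, z in rad. A call has 1 to 5 rows; each row shifts and turns the commanded pose from where the row before left it, along the tool's axes as they then stand; what a row does not reach is not made up. A row lasts 1/8 s, in which the tool goes at most 62.5 mm and 10.7 degrees, less where a joint would pass 70% of its speed; a pose out of reach is approached as far as the arm can. A call is refused whole if a number of a shift passes 0.0625 or a number of a turn 0.188, either way. A call with a gripper value outside its range is refused whole. "jaw" is the closure, from 0 (fully open) to 1 (shut), set as the call begins (left out, the last holds). The fingers move at their own pace and stop on an object; "grip_force" is the grip in N (left out, the last holds). Time passes only in rows, so rows that do not move let the fingers close. It gives the time, the measured TCP pose, the force, the opening and the grip force at its end, in the units of the state.
- robot.read_state(): the state, without advancing time (a new reading comes with each control period).
- robot.read_camera(name): name is "side" or "top" or "wrist"; returns (picture, depth): 400x640x3 uint8, red, green, blue; 400x640 float32, m along the optical axis (not along the pixel's ray), 0 where there is no reading.
- robot.camera_info(name): a dict with "fov_y" (degrees; the focal length in pixels is half the picture's height over the tangent of half this angle, whatever the lens; pixels are square), "cx", "cy" (the principal point, pixels), "extrinsics" (4x4, takes a point from camera to world coordinates). Camera axes: x right, y down, z forward; pixel columns grow to the right and rows downward; lengths in m; the calibration is good to about 2 mm. A picture is of the moment at which its call begins: read the wrist's pose just before it. camera_info takes no time and is no camera call; for the wrist camera it gives the pose at the moment of the call.
- robot.close_job(): hands the job in; it is judged then, once.
The state is a dict: "time_s": time; "joint_positions": joint angles; "qd": joint speeds; "tau": joint torques, N m; "position": TCP position; "tool_rot": TCP orientation; "ft_force": force on the tool from outside, world axes, zero at the start; "moment": the same for the moment, N m; "finger_gap": finger opening in m; "gripper_force": force on a finger pad.
Only numpy, scipy, OpenCV 4.12 (cv2) and the standard library are available. Lean on these libraries where they do the work, as an engineer would, in place of code of your own. Each camera call takes 0.05 s, during which the arm holds its last target. There are 200 camera calls.

TASK

Pick up the spatula, slide its blade under the white tray on the rest and, without touching the tray with the fingers, carry it level on the blade to the sealing bed; set it down flat on the bed's two runners between the lips, draw the spatula out and put it down flat on the table. Then turn the bar-handled knob on the bed counter-clockwise (seen from above) until it clicks past its detent and stays there, its hold-down finger over the tray. Leave the bottle, the tape roll and the jar alone.

Things in the scene. Friction and masses are not known exactly. Their poses are not given: they have to be found in the camera images.
- tray_center (a point): Centre (half-way up) of the loose white rigid tray: 100 mm along its x, 116 mm along y, 14 mm tall, about 0.09 kg, flat underside, six small domed shells inside its rim. Starts flat on the rest's runners, within 8 mm (x) and 5 mm (y) of centred and 0.06 rad of aligned. z up.
- rest_seat (a point): Fixed rest (grey base plate 130 x 130 mm, 6 mm thick): point midway between its two white runners, at the height of their tops, 24 mm above the table. Runners: along x, 116 mm long, 12 mm wide, 84 mm apart inside, rising 18 mm above the plate; the channel between them is open at both ends. x points along it, away from the robot.
- bed_seat (a point): Where the centre of the tray's underside belongs on the bed: midway between its two dark runners, at the height of their tops, 24 mm above the table. Runners as on the rest: along x, 116 mm long, 84 mm apart inside, channel open at the near (-x) end. Lips 32 mm above the table: two side ones 134 mm apart inside (along y), one 60 mm beyond this point along +x.
- knob_axis (a point): On the knob's vertical axis, half-way up its bar handle, 69 mm above the table; axes are the bed's and do not turn. Black bar: 62 mm either side of the axis, 16 mm thick, 56 to 82 mm above the table, hub 32 mm across. Below: a 68 mm disc, and a steel hold-down finger 42 to 50 mm above the table, 18 mm wide, reaching 78 mm out. At joint 0 bar and finger lie along the bed's x, finger to +x.
- knob (a joint): Turn of the knob, rad, growing counter-clockwise from above, 0 to a stop at 1.5; starts at 0 to 0.4. Light friction only (0.05 N m) up to 0.9, then a sprung detent resists with up to about 0.5 N m until 1.22 (let go there, it springs back to about 0.95); beyond, it snaps by itself to 1.49, the finger then over the tray, 4 mm above its rim. Its bar can be pushed sideways with closed fingers.
- spatula_blade (a point): Centre of the top face of the loose spatula's flat steel blade: 100 mm along x, 56 mm wide, 3 mm thick; x points from the handle to the blade's free edge, z up. The spatula (0.16 kg) starts flat on the table (this point 3 mm above it) and stands so by itself when let go. At the blade's rear edge a 30 mm wide neck rises to the handle.
- spatula_grip (a point): Point to grasp on the spatula's level black handle: 90 mm behind the blade centre (-x), 49 mm above the blade's top. The handle is a straight bar 22 mm wide (along y), 24 mm tall, reaching from 48 to 153 mm behind the blade centre. Same axes as the blade.
- bottle_mid (a point): Bystander: a 160 mm tall, 60 mm thick closed bottle, its mid-height.
- tape_mid (a point): Bystander: a roll of clear tape lying flat, 100 mm across, 48 mm tall, its centre.
- jar_mid (a point): Bystander: a closed glass jar, 85 mm tall, 68 mm across, its mid-height.
- bed: Fixed aluminium sealing bed: base plate 130 mm along x, 220 mm along y, 6 mm thick; origin at the centre of its underside. x points away from the robot, y to its left. bed_seat lies 45 mm to +y of the origin, the knob's axis 55 mm to -y and 30 mm to -x. A small dark block (detent plunger), 53 mm high, stands 66 mm from the knob's axis, diagonally to +x, -y.
Mind the look-alikes: they are no part of the job. Of the things shaped like the part that bears rest_seat, the grey one is meant.

How it is judged:
On the way, in this order (a step that is already met when the one before it is completed fails the run):
1. the tray is lifted off the rest on the spatula's blade (15 mm or more), fairly level (z of tray_center in the frame of rest_seat above 0.022 m and contact force between spatula and tray above 0.2 N and angle between tray_center's own z axis and vertical below 0.25 rad), for 0.2 s.
2. the tray lies flat on the bed's runners between the lips, clear of the spatula (z of tray_center in the frame of bed_seat between 0.003 and 0.011 m and horizontal distance between tray_center and bed_seat below 0.02 m and angle between tray_center's own z axis and vertical below 0.05 rad and angle between the x axis of tray_center and the x axis of bed_seat, either way round below 0.2 rad and contact force between spatula and tray below 0.05 N), for 0.2 s.
3. the spatula lies flat on the table, let go (height (world z) of spatula_blade below 0.006 m and angle between spatula_blade's own z axis and vertical below 0.06 rad and contact force between the fingers and spatula below 0.1 N), for 0.2 s.
4. the knob has clicked past its detent (value of joint knob above 1.42 rad), for 0.2 s.
At the end, for the whole second after the job is handed in: Knob past its detent (above 1.42 rad). Tray still and flat on the bed's runners: centre within 20 mm of bed_seat, aligned within 0.2 rad, tilt under 0.05 rad, height within 4 mm. Spatula still, blade flat on the table (top under 6 mm, tilt under 0.06 rad) (value of joint knob above 1.42 rad and z of tray_center in the frame of bed_seat between 0.003 and 0.011 m and horizontal distance between tray_center and bed_seat below 0.02 m and angle between tray_center's own z axis and vertical below 0.05 rad and angle between the x axis of tray_center and the x axis of bed_seat, either way round below 0.2 rad and height (world z) of spatula_blade below 0.006 m and angle between spatula_blade's own z axis and vertical below 0.06 rad and linear speed of each of spatula, tray below 0.02 m/s); the robot touches nothing.
It fails at once if the tray is touched by the fingers (over 1 N) (contact force between the fingers and tray above 1 N).
It fails at once if the tray is tipped by more than 0.5 rad (angle between tray_center's own z axis and vertical above 0.5 rad).
It fails at once if the bottle, the tape roll or the jar is moved by more than 30 mm (distance of any of bottle_mid, tape_mid, jar_mid from where it was at the start of the episode above 0.03 m).
It also fails if it takes over 72 s, if anything falls off the work surface, if the arm or the gripper's body presses on something with over 40 N, if the wrist force passes 120 N, or if a joint passes its speed limit or range.

## Working session

There is one attempt and no reset: what is moved stays moved. The work goes in short steps, Python scripts to look and compute and a tool call to move; the robot and the scene stay as the last step left them, time stands still between calls to the robot, and variables do not carry over. Pictures are saved under pics/ and viewed, at most 15 in all, crops included, and the job is handed in when it is done.

Besides the shell and the picture viewer there is one more tool, called after "Emit:" in YAML: its name, and indented under it one key for each argument. step_arm: Moves the arm, as the interface text tells. Its arguments: {"type":"object","properties":{"rows":{"type":"array"},"jaw":{"type":"number"},"grip_force":{"type":"number"}},"required":["rows"]}

```bash
mkdir -p pics; cat > h.py <<'E'
from rig import robot
import numpy as np, cv2
def cam(n):
    i=robot.camera_info(n); im,d=robot.read_camera(n)
    np.savez('pics/%s.npz'%n,im=im,d=d,E=np.array(i["extrinsics"]),p=[i["fov_y"],i["cx"],i["cy"]])
    return im,d
def load(n):
    z=np.load('pics/%s.npz'%n); return z['im'],z['d'],z['E'],z['p']
def cloud(n):
    im,d,E,p=load(n); f=200/np.tan(np.radians(p[0])/2)
    v,u=np.mgrid[0:400,0:640]
    P=np.stack([(u-p[1])/f*d,(v-p[2])/f*d,d],-1)@E[:3,:3].T+E[:3,3]
    P[d==0]=np.nan
    return P
def save(im,name,s=1.25): cv2.imwrite('pics/'+name,cv2.resize(im[:,:,::-1],None,fx=s,fy=s,interpolation=cv2.INTER_CUBIC))
E
python3 - <<'E'
from h import *
for n in("top","side"):
    im,d=cam(n); save(im,n+'0.png'); print(robot.camera_info(n))
s=robot.read_state(); print(s)
E
```

```text
{'fov_y': 48.43153920732087, 'cx': 317.25035606159247, 'cy': 200.48435616859362, 'extrinsics': array([[ 0.02936741, -0.98960707,  0.14076718,  0.3894266 ],
       [-0.99956302, -0.0286004 ,  0.00746921, -0.06642299],
       [-0.00336559, -0.14092502, -0.99001455,  1.0977498 ],
       [ 0.        ,  0.        ,  0.        ,  1.        ]])}
{'fov_y': 43.038940196887246, 'cx': 319.2574571209084, 'cy': 198.28613302518747, 'extrinsics': array([[ 0.99970881, -0.01664412,  0.01747211,  0.50451829],
       [-0.0240787 , -0.64044024,  0.76763046, -1.16437721],
       [-0.00158669, -0.76782763, -0.64065451,  1.0001954 ],
       [ 0.        ,  0.        ,  0.        ,  1.        ]])}
{'time_s': 0.1, 'joint_positions': array([-1.39798813e+00,  3.42665823e-01,  1.52492125e+00, -2.73948161e-05,
        1.27542152e+00, -1.45992219e-01]), 'qd': array([-0.00107986, -0.00159975, -0.00147013,  0.00038555, -0.00019805,
       -0.00105281]), 'tau': array([ 1.98412374e-03, -4.34447694e+01, -2.46492362e+01, -1.71057168e-04,
        4.61353397e-03,  5.02908648e-06]), 'position': array([ 0.16450835, -0.49820382,  0.2496889 ]), 'tool_rot': array([-7.07733902e-04,  9.87321782e-01,  1.58729953e-01, -2.25924246e-05]), 'ft_force': array([ 0.24835691,  0.40821724, -0.15363343]), 'moment': array([-0.00269542,  0.0002434 ,  0.00479326]), 'gripper_force': 0.0, 'finger_gap': 0.0848474441751606}
```

View pics/top0.png

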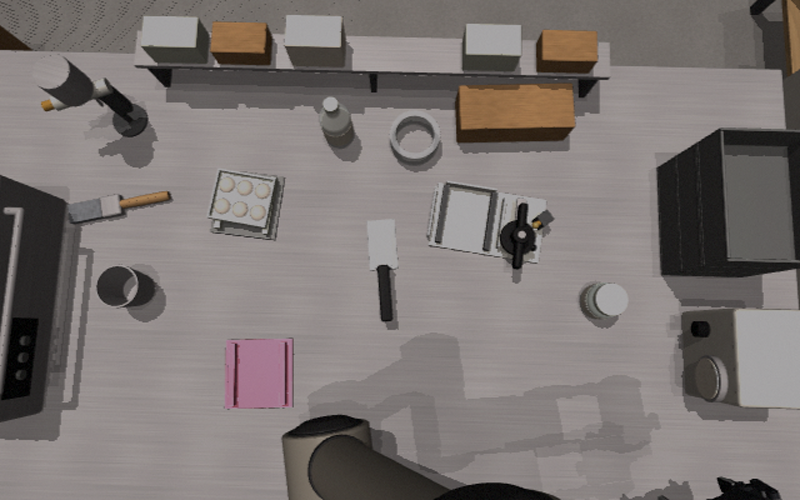

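View pics/side0.png

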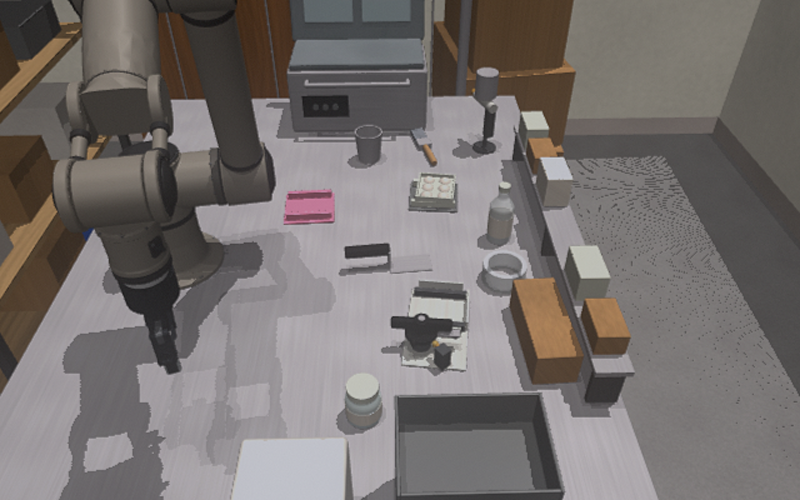

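The top view (image up is +x, left is +y) shows:
- **Spatula:** steel blade, black handle, at px (382,240)/(385,295). The look-alike at (120,205) has a wooden handle, so I'm ignoring it.
- **Rest and tray:** the grey rest carries the white tray at (245,208). The pink decoy is at (260,373).
- **Bed:** at (485,222), with the knob at (520,237).

Next I'll measure positions and take one enlarged crop to confirm.

```bash
python3 - <<'E'
from h import *
im,d,E,p=load('top'); P=cloud('top'); Z=P[...,2]
I=im.astype(int); v,u=np.mgrid[0:400,0:640]
def rect(m,name):
    m=cv2.morphologyEx(m.astype(np.uint8),cv2.MORPH_OPEN,np.ones((2,2)))
    n,l,st,c=cv2.connectedComponentsWithStats(m)
    if n<2: print(name,'none');return
    k=1+np.argmax(st[1:,4]); q=P[l==k]; 
    r=cv2.minAreaRect((q[:,:2]*1000).astype(np.float32)); print(name,len(q),np.round(r[0],1),np.round(r[1],1),round(r[2],2),'z',np.round(np.nanpercentile(q[:,2],[10,50,90]),4))
def roi(a,b,c,e): return (u>a/1.25)&(u<c/1.25)&(v>b/1.25)&(v<e/1.25)
R=roi(200,160,292,245)
rect(R&(Z>.028),'tray')
rect(R&(Z>.003)&(Z<.012),'restplate'); rect(R&(Z>.003),'rest all')
S=roi(360,210,405,330)
rect(S&(Z>.04),'handle'); 
rect(roi(360,210,405,275)&(I.sum(2)>600),'bladebright')
print(I[190,305],I[190,330],Z[190,305],Z[190,330])
B=roi(420,170,565,275)
rect(B&(Z>.003)&(Z<.045),'bed'); rect(B&(Z>.07),'bar'); rect(B&(Z>.003)&(Z<.012),'bedplate')
rect(roi(425,175,470,265)&(Z>.028)&(Z<.04),'lip')
for n,b in dict(bottle=(315,90,360,155),tape=(385,105,445,170),jar=(575,275,635,325)).items():
    m=roi(*b)&(Z>.03); print(n,np.round(np.nanmean(P[m],0),3),np.nanmin(P[m],0).round(3),np.nanmax(P[m],0).round(3))
c=im[125:265,160:450]; save(c,'crop.png',2.75)
E
```

```text
tray 1524 [636.1 251.8] [123.3  99.7] 81.2 z [0.0269 0.0326 0.0383]
restplate 574 [nan nan] [0. 0.] 0.0 z [0.0015 0.006  0.009 ]
rest all 2760 [639.8 236.9] [141.3 125.8] 73.3 z [0.0056 0.0292 0.0375]
handle 432 [458.7 -39.4] [107.9  25.3] 3.65 z [0.0043 0.0639 0.0667]
bladebright none
[166 164 165] [153 146 144] 0.0019211248720165663 0.0021223358854707275
bed 3205 [ 607.7 -206.9] [163.2 135.9] 80.62 z [0.0044 0.0078 0.0263]
bar 442 [ 577.2 -295.1] [ 37.8 139. ] 75.57 z [0.0533 0.0824 0.0859]
bedplate 2321 [ 608.2 -211.2] [156.5 136.4] 79.95 z [0.0042 0.0071 0.0108]
lip 35 [ 676.7 -176. ] [38.1  2.2] 80.81 z [0.0222 0.0291 0.0339]
bottle [0.77  0.062 0.106] [0.751 0.036 0.031] [0.808 0.095 0.166]
tape [ 0.77  -0.087  0.046] [ 0.72  -0.135  0.03 ] [ 0.821 -0.039  0.054]
jar [ 0.455 -0.443  0.075] [ 0.423 -0.482  0.03 ] [ 0.489 -0.417  0.09 ]
```

View pics/crop.png

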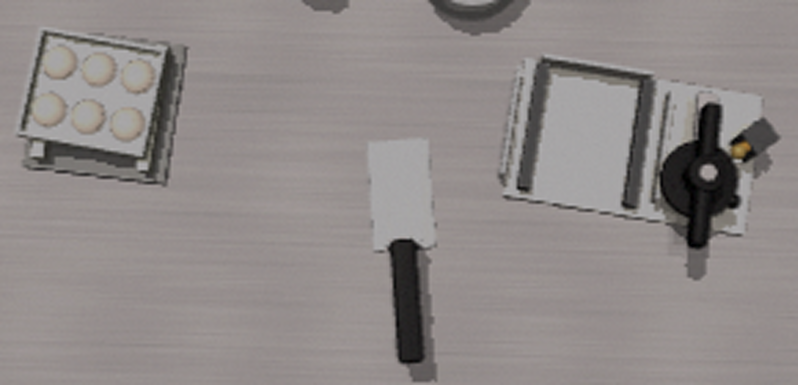

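The crop confirms the white tray on the grey rest, the spatula blade with its black handle, and the bed with its dark runners. I'll turn the corner pixels into positions by intersecting rays with planes at the known heights.

```bash
cat >> h.py <<'E'
def ray(n,pts,z,o=(0,0),s=1.):
    im,d,E,p=load(n); f=200/np.tan(np.radians(p[0])/2)
    a=(np.array(pts,float)+.5)/s-.5+np.array(o)
    D=np.c_[(a[:,0]-p[1])/f,(a[:,1]-p[2])/f,np.ones(len(a))]@E[:3,:3].T
    return (E[:3,3]+D*((z-E[2,3])/D[:,2])[:,None])[:,:2]
E
python3 - <<'E'
from h import *
def c(name,pts,z):
    q=ray('top',pts,z,(160,125),2.75)*1000
    e=np.roll(q,-1,0)-q
    print(name,'mean',q.mean(0).round(1),'pts',q.round(1).tolist(),'edge',np.hypot(*e.T).round(1),'ang',np.degrees(np.arctan2(e[:,1],e[:,0])).round(1))
c('blade',[(375,250),(367,142),(428,138),(436,247)],.003)
c('handle',[(400,361),(391,241),(415,241),(423,360)],.064)
c('bed',[(503,197),(525,58),(765,95),(745,234)],.006)
c('bedrunner in',[(531,190),(551,67),(637,78),(624,206)],.024)
c('tray',[(18,135),(42,29),(168,43),(148,157)],.038)
c('restplate',[(163,184),(187,45),(25,167)],.006)
c('runnerends',[(37,142),(143,155)],.024)
c('bar',[(697,246),(709,104)],.082)
c('hub',[(708,173)],.082)
E
```

```text
blade mean [557.6 -28.9] pts [[505.8, -6.8], [604.5, 4.0], [609.8, -51.4], [510.1, -61.6]] edge [ 99.3  55.7 100.2  55. ] ang [   6.3  -84.5 -174.2   94.5]
handle mean [457.4 -38.9] pts [[406.4, -34.5], [507.4, -23.5], [508.0, -43.9], [407.8, -53.7]] edge [101.6  20.4 100.7  19.3] ang [   6.2  -88.3 -174.4   94.2]
bed mean [ 607.7 -238.9] pts [[556.9, -120.8], [686.5, -138.2], [658.0, -357.8], [529.6, -338.7]] edge [130.7 221.5 129.8 219.7] ang [ -7.7 -97.4 171.6  82.9]
bedrunner in mean [ 612.6 -192.6] pts [[561.2, -144.6], [673.9, -160.6], [665.9, -238.1], [549.2, -227.3]] edge [113.9  77.9 117.3  83.5] ang [ -8.1 -95.9 174.7  81.8]
tray mean [637.1 246. ] pts [[595.1, 310.4], [692.2, 296.4], [682.5, 182.8], [578.6, 194.3]] edge [ 98.1 114.  104.5 117.3] ang [ -8.2 -94.9 173.7  82. ]
restplate mean [607.3 224.3] pts [[559.9, 187.0], [689.9, 172.8], [571.9, 313.2]] edge [130.8 183.4 126.7] ang [ -6.3 130.  -95.4]
runnerends mean [587.4 250.1] pts [[591.9, 297.9], [582.8, 202.3]] edge [96.1 96.1] ang [-95.4  84.6]
bar mean [ 569.3 -284.8] pts [[508.6, -279.7], [630.1, -290.0]] edge [122. 122.] ang [ -4.8 175.2]
hub mean [ 570.7 -289. ] pts [[570.7, -289.0]] edge [0.] ang [0.]
```

```bash
cat >> h.py <<'E'
from scipy.spatial.transform import Rotation as Ro
def plan(xyz,yawdeg,n):
    """tool-axis rows from the present pose to a tool-down pose with tool x at yaw; turn spread evenly, straight line"""
    s=robot.read_state(); w,x,y,z=s["tool_rot"]; R0=Ro.from_quat([x,y,z,w]); p=s["position"]
    a=np.radians(yawdeg); T=Ro.from_matrix(np.array([[np.cos(a),np.sin(a),0],[np.sin(a),-np.cos(a),0],[0,0,-1]]))
    rv=(R0.inv()*T).as_rotvec()/n; st=(np.array(xyz)-p)/n; R=R0
    print('t',round(s["time_s"],2),'pos',p.round(4),'yaw',np.degrees(np.arctan2(*R0.as_matrix()[[1,0],0])).round(2),'z',R0.as_matrix()[:,2].round(4),'gap',round(s["finger_gap"],4),'F',s["ft_force"].round(1))
    for i in range(n):
        print([*R.inv().apply(st).round(4).tolist(),*rv.round(4).tolist()]); R=R*Ro.from_rotvec(rv)
E
python3 -c "
from h import *
plan([.468,-.0385,.12],6,10)"
```

```text
t 0.1 pos [ 0.1645 -0.4982  0.2497] yaw 18.27 z [-3.0e-04  1.4e-03 -1.0e+00] gap 0.0848 F [ 0.2  0.4 -0.2]
[0.0432, -0.0341, 0.013, -0.0001, -0.0, 0.0214]
[0.0425, -0.035, 0.013, -0.0001, -0.0, 0.0214]
[0.0417, -0.0359, 0.013, -0.0001, -0.0, 0.0214]
[0.0409, -0.0368, 0.013, -0.0001, -0.0, 0.0214]
[0.0401, -0.0377, 0.013, -0.0001, -0.0, 0.0214]
[0.0393, -0.0386, 0.013, -0.0001, -0.0, 0.0214]
[0.0385, -0.0394, 0.013, -0.0001, -0.0, 0.0214]
[0.0376, -0.0402, 0.013, -0.0001, -0.0, 0.0214]
[0.0368, -0.041, 0.013, -0.0001, -0.0, 0.0214]
[0.0359, -0.0418, 0.013, -0.0001, -0.0, 0.0214]
```

Emit:
step_arm:
  rows:
    - [0.0432, -0.0341, 0.013, 0, 0, 0.0214]
    - [0.0425, -0.035, 0.013, 0, 0, 0.0214]
    - [0.0417, -0.0359, 0.013, 0, 0, 0.0214]
    - [0.0409, -0.0368, 0.013, 0, 0, 0.0214]
    - [0.0401, -0.0377, 0.013, 0, 0, 0.0214]
  jaw: 0

```text
time_s: 0.72
position: [0.3168, -0.2674, 0.1848]
tool_rot: [0.0, 0.994, 0.105, 0.0]
ft_force: [1.2, -0.4, -0.6]
finger_gap: 0.0854
gripper_force: 0.0
```

Emit:
step_arm:
  rows:
    - [0.0393, -0.0386, 0.013, 0, 0, 0.0214]
    - [0.0385, -0.0394, 0.013, 0, 0, 0.0214]
    - [0.0376, -0.0402, 0.013, 0, 0, 0.0214]
    - [0.0368, -0.041, 0.013, 0, 0, 0.0214]
    - [0.0359, -0.0418, 0.013, 0, 0, 0.0214]

```text
time_s: 1.35
position: [0.4687, -0.0374, 0.1197]
tool_rot: [0.0, 0.999, 0.052, -0.0]
ft_force: [0.1, -0.3, -0.3]
finger_gap: 0.0853
gripper_force: 0.0
```

```bash
python3 -c "
from h import *
im,d=cam('wrist'); save(im,'w1.png')
plan([.468,-.0385,.052],6,4)"
```

```text
t 1.4 pos [ 0.4707 -0.0327  0.1185] yaw 6.05 z [ 5.0e-04  2.3e-03 -1.0e+00] gap 0.085 F [ 0.2  3.6 -0.3]
[-0.0008, 0.0014, 0.0166, -0.0006, -0.0002, 0.0002]
[-0.0008, 0.0014, 0.0166, -0.0006, -0.0002, 0.0002]
[-0.0008, 0.0014, 0.0166, -0.0006, -0.0002, 0.0002]
[-0.0008, 0.0014, 0.0166, -0.0006, -0.0002, 0.0002]
```

View pics/w1.png

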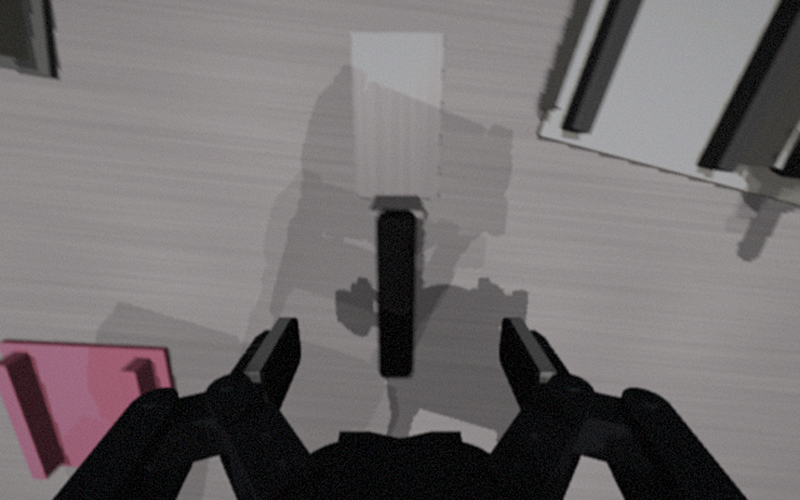

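The handle is centred between the fingers and lined up with them, from (397,210) to (397,375). I'll descend and grip.

Emit:
step_arm:
  rows:
    - [0, 0, 0, 0, 0, 0]
    - [0, 0, 0.03, 0, 0, 0]
    - [0, 0, 0.025, 0, 0, 0]
    - [0, 0, 0.013, 0, 0, 0]
    - [0, 0, 0, 0, 0, 0]

```text
time_s: 2.02
position: [0.4673, -0.0397, 0.0519]
tool_rot: [-0.0, 0.999, 0.052, -0.001]
ft_force: [0.7, -0.3, 0.1]
finger_gap: 0.0857
gripper_force: 0.0
```

Emit:
step_arm:
  rows:
    - [0, 0, 0, 0, 0, 0]
    - [0, 0, 0, 0, 0, 0]
    - [0, 0, 0, 0, 0, 0]
    - [0, 0, 0, 0, 0, 0]
    - [0, 0, 0, 0, 0, 0]
  jaw: 1
  grip_force: 100

```text
time_s: 2.65
position: [0.4683, -0.0391, 0.0528]
tool_rot: [0.0, 0.999, 0.052, 0.001]
ft_force: [-0.1, 0.4, 5.5]
finger_gap: 0.0207
gripper_force: 96.9
```

```bash
python3 -c "
from h import *
s=robot.read_state();print(s['gripper_force'],s['moment'])
plan([.468,-.0385,.1],6,3)"
```

```text
96.88971877098083 [ 0.15192426  0.06552168 -0.05092213]
t 2.65 pos [ 0.4683 -0.0391  0.0528] yaw 6.01 z [ 1.e-03 -3.e-04 -1.e+00] gap 0.0207 F [-0.1  0.4  5.5]
[-0.0, -0.0002, -0.0157, 0.0001, -0.0003, 0.0001]
[-0.0001, -0.0002, -0.0157, 0.0001, -0.0003, 0.0001]
[-0.0001, -0.0002, -0.0157, 0.0001, -0.0003, 0.0001]
```

```bash
python3 -c "
from h import *
print(ray('top',[(227,338),(293,338),(293,408),(225,408)],.02,(0,0),1.25).round(3))
im,d,E,p=load('top');P=cloud('top');m=(im[...,0].astype(int)-im[...,1]>40)&(P[...,0]<.6)&(P[...,1]>.1);q=P[m];print(np.percentile(q,[1,99],axis=0).round(3))
plan([.468,-.0385,.11],6,2)
plan([.412,.2675,.11],-6,10)"
```

```text
[[0.364 0.262]
 [0.368 0.135]
 [0.238 0.128]
 [0.234 0.256]]
[[0.237 0.139 0.002]
 [0.362 0.263 0.028]]
t 2.65 pos [ 0.4683 -0.0391  0.0528] yaw 6.01 z [ 1.e-03 -3.e-04 -1.e+00] gap 0.0207 F [-0.1  0.4  5.5]
[-0.0001, -0.0003, -0.0286, 0.0002, -0.0005, 0.0001]
[-0.0001, -0.0003, -0.0286, 0.0002, -0.0005, 0.0001]
t 2.65 pos [ 0.4683 -0.0391  0.0528] yaw 6.01 z [ 1.e-03 -3.e-04 -1.e+00] gap 0.0207 F [-0.1  0.4  5.5]
[-0.0024, -0.0311, -0.0057, 0.0, -0.0001, 0.021]
[-0.003, -0.031, -0.0057, 0.0, -0.0001, 0.021]
[-0.0037, -0.031, -0.0057, 0.0, -0.0001, 0.021]
[-0.0043, -0.0309, -0.0057, 0.0, -0.0001, 0.021]
[-0.005, -0.0308, -0.0057, 0.0, -0.0001, 0.021]
[-0.0056, -0.0307, -0.0057, 0.0, -0.0001, 0.021]
[-0.0063, -0.0305, -0.0057, 0.0, -0.0001, 0.021]
[-0.0069, -0.0304, -0.0057, 0.0, -0.0001, 0.021]
[-0.0075, -0.0302, -0.0057, 0.0, -0.0001, 0.021]
[-0.0082, -0.0301, -0.0057, 0.0, -0.0001, 0.021]
```

Emit:
step_arm:
  rows:
    - [0, 0, -0.02, 0, 0, 0]
    - [0, 0, -0.03, 0, 0, 0]
    - [-0.003, -0.031, -0.004, 0, 0, 0.021]
    - [-0.003, -0.031, -0.002, 0, 0, 0.021]
    - [-0.004, -0.031, 0, 0, 0, 0.021]

```text
time_s: 3.28
position: [0.4498, 0.0536, 0.1083]
tool_rot: [0.0, 1.0, 0.02, -0.0]
ft_force: [0.6, -0.3, -0.7]
finger_gap: 0.0206
gripper_force: 97.5
```

Emit:
step_arm:
  rows:
    - [-0.004, -0.031, 0, 0, 0, 0.021]
    - [-0.005, -0.031, 0, 0, 0, 0.021]
    - [-0.0056, -0.031, 0, 0, 0, 0.021]
    - [-0.0063, -0.0305, 0, 0, 0, 0.021]
    - [-0.007, -0.0304, 0, 0, 0, 0.021]

```text
time_s: 3.9
position: [0.4217, 0.2077, 0.108]
tool_rot: [0.0, 0.999, -0.032, -0.0]
ft_force: [0.1, 0.1, -1.5]
finger_gap: 0.0209
gripper_force: 97.5
```

Emit:
step_arm:
  rows:
    - [-0.0075, -0.0302, 0, 0, 0, 0.021]
    - [-0.008, -0.03, 0, 0, 0, 0.021]
    - [0, 0, 0, 0, 0, 0]
    - [0, 0, 0, 0, 0, 0]
    - [0, 0, 0, 0, 0, 0]

```text
time_s: 4.53
position: [0.4113, 0.2671, 0.1081]
tool_rot: [0.0, 0.999, -0.053, -0.0]
ft_force: [0.2, -0.1, -0.6]
finger_gap: 0.0204
gripper_force: 97.7
```

```bash
python3 - <<'E'
from h import *
im,d=cam('wrist'); save(im,'w2.png'); it,_=cam('top'); cam('side')
plan([.412,.2675,.065],-6,3)
P=cloud('wrist'); s=robot.read_state()
a=np.radians(-6);ax=np.array([np.cos(a),np.sin(a),0]);ay=np.array([-np.sin(a),np.cos(a),0]);q=P-s["position"]
f=q@ax;l=q@ay
m=(f>.05)&(f<.135)&(abs(l)<.022)&(q[...,2]>-.09)&(q[...,2]<-.02)
print(m.sum());A=np.c_[f[m],l[m],np.ones(m.sum())];c=np.linalg.lstsq(A,q[m][:,2],rcond=None)[0];print(c, 'blade z at centre',A.shape, c[0]*.09+c[2])
E
```

```text
t 4.67 pos [0.4114 0.2673 0.1083] yaw -6.09 z [-1.e-04 -2.e-04 -1.e+00] gap 0.0205 F [ 0.3  0.  -2. ]
[0.0002, -0.0001, 0.0144, 0.0001, 0.0, -0.0005]
[0.0002, -0.0001, 0.0144, 0.0001, 0.0, -0.0005]
[0.0002, -0.0001, 0.0144, 0.0001, 0.0, -0.0005]
12211
[-2.04755773e-03 -2.34045481e-05 -4.98030020e-02] blade z at centre (12211, 3) -0.04998728220724101
```

View pics/w2.png

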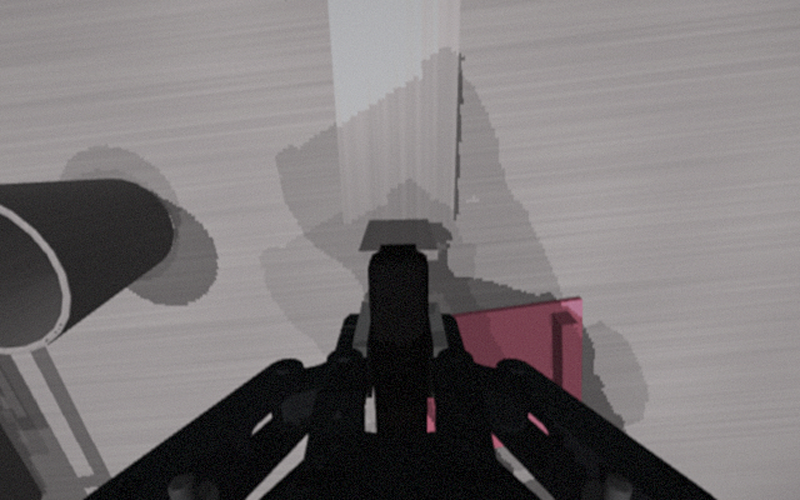

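The blade is level, its top 50 mm below the TCP, and the space ahead is clear. I'll lower it to channel height and slide it in.

Emit:
step_arm:
  rows:
    - [0, -0.0015, 0.02, 0, 0, 0]
    - [0, 0, 0.0223, 0, 0, 0]
    - [0, 0, 0, 0, 0, 0]
    - [0.015, 0, 0, 0, 0, 0]
    - [0.015, 0, 0, 0, 0, 0]

```text
time_s: 5.3
position: [0.4434, 0.2664, 0.0671]
tool_rot: [-0.001, 0.999, -0.053, 0.001]
ft_force: [1.2, 0.3, -2.2]
finger_gap: 0.0205
gripper_force: 97.6
```

```bash
python3 - <<'E'
from h import *
im,d=cam('wrist'); t,_=cam('top'); c=np.hstack([cv2.resize(im,(448,280)),cv2.resize(t[100:275,100:320],(352,280))]); save(c,'w3.png',1)
plan([.44,.264,.066],-6,1)
E
```

```text
t 5.4 pos [0.4442 0.2663 0.0669] yaw -6.11 z [ 0.0036  0.0012 -1.    ] gap 0.0205 F [ 0.4  0.6 -1.9]
[-0.0039, 0.0027, 0.0008, -0.0016, -0.0034, -0.0018]
```

View pics/w3.png

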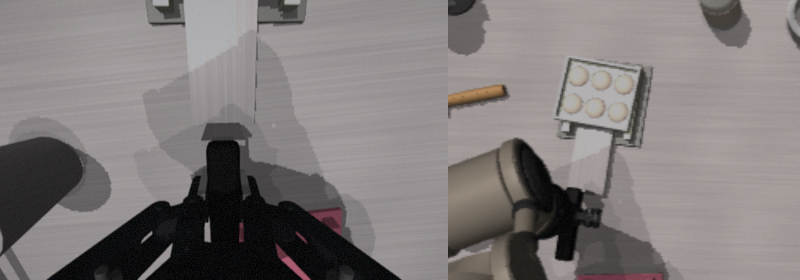

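The blade points into the channel, within about 4 mm of centre against 14 mm of clearance. I'll push on.

Emit:
step_arm:
  rows:
    - [0.02, 0.0005, 0, 0, 0, 0]
    - [0.02, 0.0005, 0, 0, 0, 0]
    - [0.02, 0.0005, 0, 0, 0, 0]
    - [0.02, 0, 0, 0, 0, 0]
    - [0.012, 0, 0, 0, 0, 0]

```text
time_s: 6.02
position: [0.5335, 0.2549, 0.0662]
tool_rot: [-0.0, 0.999, -0.053, 0.0]
ft_force: [-0.2, -0.6, -1.1]
finger_gap: 0.0204
gripper_force: 97.5
```

Emit:
step_arm:
  rows:
    - [0.008, 0, 0, 0, 0, 0]
    - [0, 0, 0, 0, 0, 0]
    - [0, 0, 0, 0, 0, 0]

```text
time_s: 6.4
position: [0.5399, 0.2544, 0.0659]
tool_rot: [0.0, 0.999, -0.052, -0.0]
ft_force: [0.3, -0.3, -1.9]
finger_gap: 0.0205
gripper_force: 97.5
```

```bash
python3 - <<'E'
from h import *
im,d=cam('wrist'); t,_=cam('top'); sd,_=cam('side'); c=np.hstack([cv2.resize(im,(448,280)),cv2.resize(t[100:275,100:320],(352,280))]); 
c=np.vstack([c,cv2.resize(sd[100:200,230:400],(800,300))[:, :]]); save(c,'w4.png',1)
plan([.44,.264,.066],-6,1)
E
```

```text
t 6.55 pos [0.5401 0.2544 0.066 ] yaw -6.01 z [-3.e-04 -2.e-04 -1.e+00] gap 0.0208 F [-0.2 -0.4 -1.6]
[-0.1005, 0.001, 0.0, 0.0002, 0.0003, -0.0001]
```

View pics/w4.png

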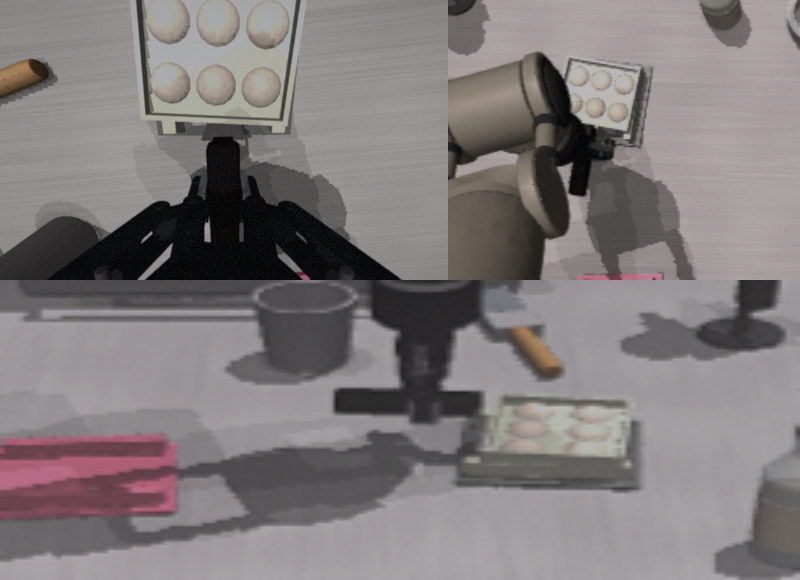

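The blade is under the tray. Its neck at (225,132) in the wrist view sits near the tray's rear edge with no contact. I'll lift gently.

Emit:
step_arm:
  rows:
    - [0.002, 0, -0.004, 0, 0, 0]
    - [0, 0, -0.003, 0, 0, 0]
    - [0, 0, -0.003, 0, 0, 0]
    - [0, 0, -0.005, 0, 0, 0]
    - [0, 0, -0.007, 0, 0, 0]

```text
time_s: 7.18
position: [0.5423, 0.254, 0.0882]
tool_rot: [0.0, 0.999, -0.053, -0.0]
ft_force: [0.5, 0.1, -2.6]
finger_gap: 0.0209
gripper_force: 97.5
```

Emit:
step_arm:
  rows:
    - [0, 0, -0.008, 0, 0, 0]
    - [0, 0, -0.008, 0, 0, 0]
    - [0, 0, -0.008, 0, 0, 0]
    - [0, 0, -0.004, 0, 0, 0]
    - [0, 0, 0, 0, 0, 0]

```text
time_s: 7.8
position: [0.5427, 0.2541, 0.1163]
tool_rot: [-0.0, 0.999, -0.053, 0.0]
ft_force: [-0.5, -0.3, -2.7]
finger_gap: 0.0206
gripper_force: 97.5
```

```bash
cat >> h.py <<'E'
def tray():
    """tray pose in tool frame axes (forward,left) from wrist depth"""
    s=robot.read_state(); w,x,y,z=s["tool_rot"]; M=Ro.from_quat([x,y,z,w]).as_matrix(); cam('wrist'); P=cloud('wrist')
    q=(P-s["position"])@M; h=-q[...,2]  # tool z down
    b=(q[...,0]>.03)&(q[...,0]<.16)&(abs(q[...,1])<.075)&(h>-.047)&(h<-.022)
    r=b&(h<-.0285)
    A=q[r]; 
    print('n',b.sum(),'h pct',np.percentile(h[b],[5,50,95]).round(4)); R=cv2.minAreaRect((q[b][:,:2]*1000).astype(np.float32)); print(np.round(R[0],1),np.round(R[1],1),round(R[2],2))
    print('box(fwd,right)',cv2.boxPoints(R).round(1).tolist())
    print('pos',s["position"].round(4),'F',s["ft_force"].round(2),'M',s["moment"].round(3))
E
python3 -c "
from h import *
tray();im=load('wrist')[0];save(im,'w5.png',1)"
```

```text
n 37725 h pct [-0.0466 -0.0426 -0.0358]
[87.6 -4.8] [ 95.8 119.1] 0.92
box(fwd,right) [[38.70000076293945, 53.900001525878906], [40.599998474121094, -65.0999984741211], [136.5, -63.599998474121094], [134.5, 55.5]]
pos [0.5427 0.2541 0.1163] F [-0.53 -0.28 -2.68] M [ 0.009  0.181 -0.014]
```

View pics/w5.png

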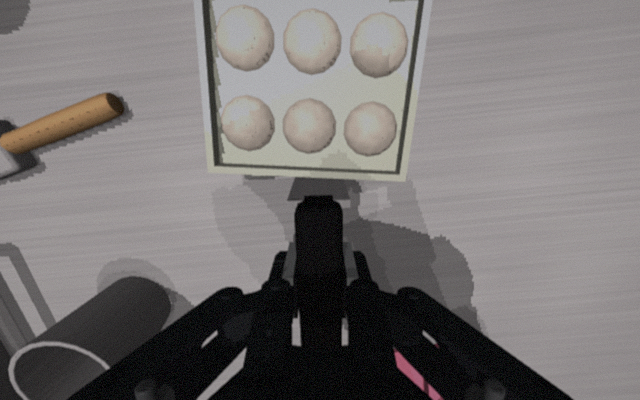

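```bash
python3 - <<'E'
from h import *
s=robot.read_state(); w,x,y,z=s["tool_rot"]; M=Ro.from_quat([x,y,z,w]).as_matrix(); P=cloud('wrist'); q=(P-s["position"])@M; h=-q[...,2]
for lo in (-50,-35,20,35):
    m=(abs(q[...,1]*1000-lo-5)<5)&(q[...,0]>.02)&(q[...,0]<.1)&(h>-.052)&(h<-.02)
    f=q[...,0][m]*1000;hh=h[m]*1000;i=np.argsort(f)
    print(lo,[(round(np.median(f[(f>=a)&(f<a+2)]),1),round(np.median(hh[(f>=a)&(f<a+2)]),1)) for a in range(34,56,2) if ((f>=a)&(f<a+2)).sum()>3])
for a in (55,70,85): 
    m=(abs(q[...,0]*1000-a)<2)&(h>-.0385)&(h<-.0325); r=q[...,1][m]*1000; print(a,r.min().round(1),r.max().round(1), h[m&(q[...,1]<-.05)].mean().round(4),h[m&(q[...,1]>.04)].mean().round(4))
E
```

```text
-50 [(np.float64(45.6), np.float64(-35.3)), (np.float64(46.9), np.float64(-35.4)), (np.float64(49.0), np.float64(-39.6)), (np.float64(50.9), np.float64(-45.5)), (np.float64(53.1), np.float64(-45.5)), (np.float64(55.1), np.float64(-45.6))]
-35 [(np.float64(39.2), np.float64(-49.2)), (np.float64(40.3), np.float64(-50.0)), (np.float64(45.1), np.float64(-35.5)), (np.float64(47.0), np.float64(-35.5)), (np.float64(48.4), np.float64(-42.6)), (np.float64(50.9), np.float64(-45.6)), (np.float64(53.2), np.float64(-45.3)), (np.float64(55.2), np.float64(-45.3))]
20 [(np.float64(41.7), np.float64(-35.9)), (np.float64(42.8), np.float64(-35.6)), (np.float64(45.6), np.float64(-37.2)), (np.float64(47.1), np.float64(-45.3)), (np.float64(49.0), np.float64(-45.6)), (np.float64(50.9), np.float64(-45.7)), (np.float64(53.2), np.float64(-45.3)), (np.float64(55.1), np.float64(-45.1))]
35 [(np.float64(41.5), np.float64(-35.5)), (np.float64(42.9), np.float64(-35.4)), (np.float64(45.0), np.float64(-40.4)), (np.float64(47.0), np.float64(-45.5)), (np.float64(48.9), np.float64(-45.8)), (np.float64(50.9), np.float64(-45.6)), (np.float64(52.9), np.float64(-45.5)), (np.float64(55.2), np.float64(-45.3))]
55 -65.0 51.7 -0.0358 -0.0358
70 -63.9 52.2 -0.0359 -0.0357
85 -63.1 53.1 -0.0358 -0.0359
```

The tray sits level on the blade, centred 93 mm ahead of the TCP and 4.7 mm left, turned about -2.8° from the tool. I'll carry it over to the bed with smooth ramps.

Emit:
step_arm:
  rows:
    - [0.001, 0.008, 0, 0, 0, 0]
    - [0.0012, 0.016, 0, 0, 0, 0]
    - [0.0012, 0.024, 0, 0, 0, 0]
    - [0.0012, 0.024, 0, 0, 0, 0]
    - [0.0012, 0.024, 0, 0, 0, 0]

```text
time_s: 8.48
position: [0.5379, 0.1561, 0.1158]
tool_rot: [0.0, 0.999, -0.053, -0.0]
ft_force: [0.4, 0.2, -1.8]
finger_gap: 0.0208
gripper_force: 97.4
```

Emit:
step_arm:
  rows:
    - [0.0012, 0.024, 0, 0, 0, 0]
    - [0.0012, 0.024, 0, 0, 0, 0]
    - [0.0012, 0.024, 0, 0, 0, 0]
    - [0.0012, 0.024, 0, 0, 0, 0]
    - [0.0012, 0.024, 0, 0, 0, 0]

```text
time_s: 9.1
position: [0.531, 0.0362, 0.1159]
tool_rot: [0.0, 0.999, -0.053, -0.0]
ft_force: [0.2, 0.2, -1.9]
finger_gap: 0.0209
gripper_force: 97.4
```

Emit:
step_arm:
  rows:
    - [0.0012, 0.024, 0, 0, 0, 0]
    - [0.0012, 0.024, 0, 0, 0, 0]
    - [0.0012, 0.024, 0, 0, 0, 0]
    - [0.0012, 0.024, 0, 0, 0, 0]
    - [0.0012, 0.024, 0, 0, 0, 0]

```text
time_s: 9.72
position: [0.5242, -0.0837, 0.1159]
tool_rot: [0.0, 0.999, -0.053, -0.0]
ft_force: [0.7, -0.6, -1.7]
finger_gap: 0.0206
gripper_force: 97.5
```

Emit:
step_arm:
  rows:
    - [0.0012, 0.024, 0, 0, 0, 0]
    - [0.0012, 0.024, 0, 0, 0, 0]
    - [0.0012, 0.024, 0, 0, 0, 0]
    - [0.001, 0.02, 0, 0, 0, 0]
    - [0.001, 0.01, 0, 0, 0, 0]

```text
time_s: 10.35
position: [0.5194, -0.1854, 0.116]
tool_rot: [0.0, 0.999, -0.053, -0.0]
ft_force: [0.1, 1.5, -2.6]
finger_gap: 0.0207
gripper_force: 97.5
```

Emit:
step_arm:
  rows:
    - [0.001, 0.005, 0, 0, 0, 0]
    - [0, 0, 0, 0, 0, 0]
    - [0, 0, 0, 0, 0, 0]

```text
time_s: 10.72
position: [0.5203, -0.1884, 0.116]
tool_rot: [-0.0, 0.999, -0.052, -0.0]
ft_force: [-0.4, -0.7, -2.0]
finger_gap: 0.0203
gripper_force: 97.5
```

```bash
python3 - <<'E'
from h import *
im,d=cam('wrist'); t,_=cam('top'); c=np.vstack([np.hstack([im[:,140:540],t[60:260,300:500].repeat(2,0).repeat(2,1)])]); save(c,'w6.png',1)
s=robot.read_state(); w,x,y,z=s["tool_rot"]; M=Ro.from_quat([x,y,z,w]).as_matrix(); P=cloud('wrist'); q=(P-s["position"])@M; h=-q[...,2]
for a in (55,70,85): 
    m=(abs(q[...,0]*1000-a)<2)&(h>-.0385)&(h<-.0325); r=q[...,1][m]*1000; print(a,r.min().round(1),r.max().round(1))
for a in (-45,-30,25,40):
    m=(abs(q[...,1]*1000-a)<3)&(h>-.0375)&(h<-.034)&(q[...,0]>.02); print(a,q[...,0][m].min().round(4))
plan([.5207,-.1893,.1163],-6,1)
E
```

```text
55 -64.4 109.6
70 -63.8 106.6
85 -63.0 100.5
-45 0.0446
-30 0.0441
25 0.0416
40 0.0405
t 10.82 pos [ 0.5203 -0.1884  0.116 ] yaw -5.98 z [-1.e-04  1.e-04 -1.e+00] gap 0.0206 F [ 0.2 -0.3 -2.5]
[0.0005, 0.0008, -0.0003, -0.0001, 0.0001, 0.0003]
```

View pics/w6.png

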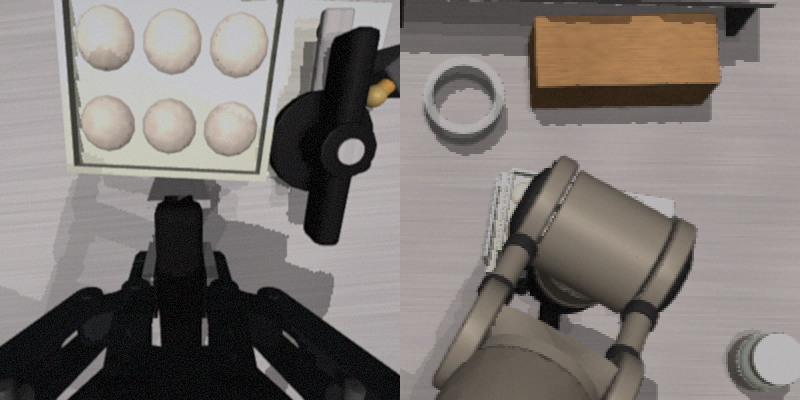

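```bash
python3 -c "
from h import *
P=cloud('wrist')
print(P[148:153,488:494].reshape(-1,3).mean(0), ray('wrist',[(491,150)],.084))
a=P[150-95:150+75,440:540].reshape(-1,3);m=(a[:,2]>.078)&(a[:,2]<.095);r=cv2.minAreaRect((a[m][:,:2]*1000).astype(np.float32));print(r)
im,d,E,p=load('wrist')
# bed left lip/plate left edge
b=P[0:170,150:215].reshape(-1,3);print(np.percentile(b[:,2],[5,50,95]))
"
```

```text
[ 0.57004799 -0.28806794  0.08630108] [[ 0.56951629 -0.28969651]]
((570.7142944335938, -287.90087890625), (31.66020965576172, 94.96476745605469), 88.27424621582031)
[nan nan nan]
```

The knob axis in the wrist view matches the top-camera estimate within 1 mm. I'll lower the tray onto the runners.

Emit:
step_arm:
  rows:
    - [0.0003, 0.0008, 0.006, 0, 0, 0]
    - [0, 0, 0.01, 0, 0, 0]
    - [0, 0, 0.01, 0, 0, 0]
    - [0, 0, 0.007, 0, 0, 0]
    - [0, 0, 0.004, 0, 0, 0]

```text
time_s: 11.45
position: [0.5203, -0.1898, 0.0782]
tool_rot: [-0.0, 0.999, -0.053, -0.0]
ft_force: [-0.7, -0.1, -1.7]
finger_gap: 0.0204
gripper_force: 97.5
```

Emit:
step_arm:
  rows:
    - [0, 0, 0.004, 0, 0, 0]
    - [0, 0, 0.004, 0, 0, 0]
    - [0, 0, 0.004, 0, 0, 0]
    - [0, 0, 0.002, 0, 0, 0]
    - [0, 0, 0, 0, 0, 0]

```text
time_s: 12.08
position: [0.5205, -0.1899, 0.0649]
tool_rot: [0.0, 0.999, -0.053, -0.0]
ft_force: [-0.3, 0.9, -0.8]
finger_gap: 0.0207
gripper_force: 97.5
```

```bash
python3 - <<'E'
from h import *
im,d=cam('wrist')
s=robot.read_state(); w,x,y,z=s["tool_rot"]; M=Ro.from_quat([x,y,z,w]).as_matrix(); P=cloud('wrist'); q=(P-s["position"])@M; 
print(s["position"].round(4),s["ft_force"].round(1))
L=q[...,1]*1000;F=q[...,0]*1000;Z=P[...,2]
for a in (-45,-30,25,40):
    m=(abs(L-a)<3)&(Z>.034)&(Z<.042)&(F>20)&(F<140); print(a,F[m].min().round(1),Z[m].mean().round(4))
for a in (55,70,85):
    m=(abs(F-a)<2)&(Z>.0355)&(Z<.0405)&(abs(L)<62.5); print(a,L[m].min().round(1),L[m].max().round(1))
save(im,'w7.png',1)
E
```

```text
[ 0.5206 -0.1899  0.0651] [ 0.1  0.2 -0.1]
-45 44.6 0.0359
-30 44.1 0.0354
25 41.7 0.0357
40 40.6 0.0355
55 -62.3 51.8
70 -62.5 52.5
85 -62.3 53.3
```

View pics/w7.png

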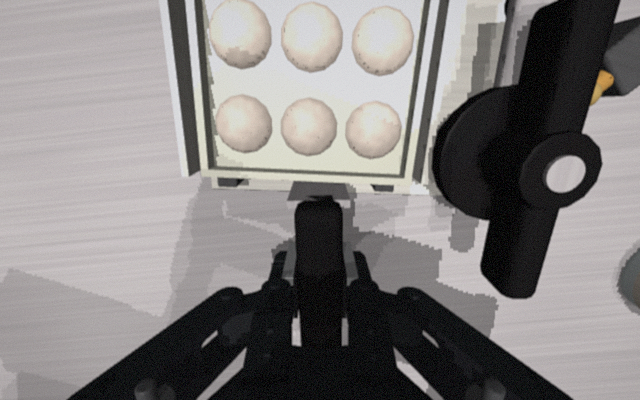

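The tray sits on the dark runners between the lips, and its weight is off the blade. I'll draw the spatula straight back.

Emit:
step_arm:
  rows:
    - [-0.01, 0, 0, 0, 0, 0]
    - [-0.02, 0, 0, 0, 0, 0]
    - [-0.025, 0, 0, 0, 0, 0]
    - [-0.025, 0, 0, 0, 0, 0]
    - [-0.025, 0, 0, 0, 0, 0]

```text
time_s: 12.75
position: [0.4147, -0.1786, 0.0652]
tool_rot: [0.0, 0.999, -0.053, 0.0]
ft_force: [-0.6, -0.3, -2.0]
finger_gap: 0.0204
gripper_force: 97.5
```

Emit:
step_arm:
  rows:
    - [-0.025, 0, 0, 0, 0, 0]
    - [-0.02, 0, 0, 0, 0, 0]
    - [-0.01, 0, 0, 0, 0, 0]
    - [0, -0.01, 0, 0, 0, 0]
    - [0, -0.025, 0, 0, 0, 0]

```text
time_s: 13.38
position: [0.3661, -0.1384, 0.0652]
tool_rot: [0.0, 0.999, -0.053, 0.001]
ft_force: [-0.0, 0.8, -0.4]
finger_gap: 0.0206
gripper_force: 97.6
```

Emit:
step_arm:
  rows:
    - [0, -0.035, 0, 0, 0, 0]
    - [0, -0.035, 0, 0, 0, 0]
    - [0.01, -0.025, 0.003, 0, 0, 0]
    - [0.01, -0.015, 0.004, 0, 0, 0]
    - [0, 0, 0.002, 0, 0, 0]

```text
time_s: 14.0
position: [0.3975, -0.0298, 0.0559]
tool_rot: [0.0, 0.999, -0.051, 0.001]
ft_force: [0.2, -0.1, -1.0]
finger_gap: 0.0206
gripper_force: 97.7
```

Emit:
step_arm:
  rows:
    - [0, 0, 0.002, 0, 0, 0]
    - [0, 0, 0.0012, 0, 0, 0]
    - [0, 0, 0, 0, 0, 0]
    - [0, 0, 0, 0, 0, 0]

```text
time_s: 14.5
position: [0.3962, -0.0313, 0.053]
tool_rot: [0.0, 0.999, -0.053, -0.0]
ft_force: [-3.2, 0.6, 3.8]
finger_gap: 0.0204
gripper_force: 98.4
```

Emit:
step_arm:
  rows:
    - [0, 0, 0, 0, 0, 0]
    - [0, 0, 0, 0, 0, 0]
    - [0, 0, 0, 0, 0, 0]
    - [0, 0, 0, 0, 0, 0]
    - [0, 0, -0.01, 0, 0, 0]
  jaw: 0

```text
time_s: 15.12
position: [0.396, -0.0309, 0.0627]
tool_rot: [-0.0, 0.999, -0.053, -0.001]
ft_force: [-0.4, -0.2, -1.1]
finger_gap: 0.085
gripper_force: 0.0
```

Emit:
step_arm:
  rows:
    - [0, 0, -0.02, 0, 0, 0]
    - [0, 0, -0.03, 0, 0, 0]
    - [0, 0, -0.03, 0, 0, 0]
    - [0, 0, 0, 0, 0, 0]
    - [0, 0, 0, 0, 0, 0]

```text
time_s: 15.75
position: [0.3962, -0.0309, 0.1427]
tool_rot: [0.0, 0.999, -0.053, -0.0]
ft_force: [-0.5, 0.2, -0.6]
finger_gap: 0.0854
gripper_force: 0.0
```

```bash
python3 - <<'E'
from h import *
im,d=cam('wrist'); t,_=cam('top'); c=np.hstack([im[:,120:520],t[110:310,270:470].repeat(2,0).repeat(2,1)]); save(c,'w8.png',1)
plan([.5286,-.253,.14],-5,7)
E
```

```text
t 15.85 pos [ 0.3959 -0.0308  0.1421] yaw -6.03 z [-1.6e-03  3.0e-04 -1.0e+00] gap 0.0853 F [-0.6  0.5 -0. ]
[0.0222, 0.0296, 0.0003, -0.0, 0.0002, -0.0026]
[0.0221, 0.0296, 0.0003, -0.0, 0.0002, -0.0026]
[0.022, 0.0297, 0.0003, -0.0, 0.0002, -0.0026]
[0.022, 0.0297, 0.0003, -0.0, 0.0002, -0.0026]
[0.0219, 0.0298, 0.0003, -0.0, 0.0002, -0.0026]
[0.0218, 0.0299, 0.0003, -0.0, 0.0002, -0.0026]
[0.0217, 0.0299, 0.0003, -0.0, 0.0002, -0.0026]
```

View pics/w8.png

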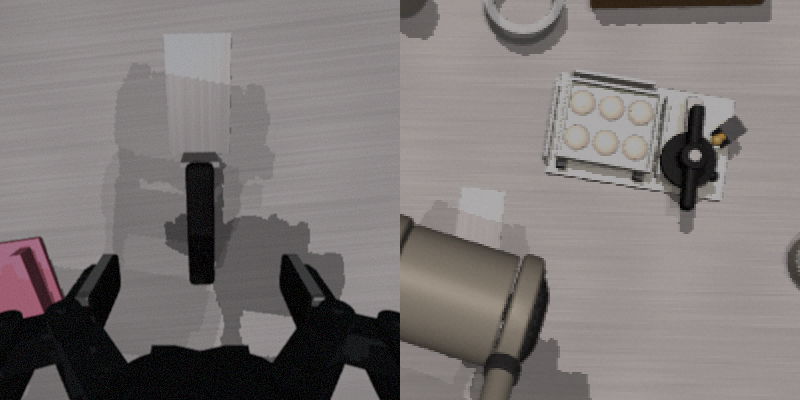

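The spatula lies flat on the table, and the tray is on the bed between the lips. Next is the knob.

Emit:
step_arm:
  rows:
    - [0.0222, 0.0296, 0, 0, 0, -0.0026]
    - [0.0221, 0.0296, 0, 0, 0, -0.0026]
    - [0.022, 0.0297, 0, 0, 0, -0.0026]
    - [0.022, 0.0297, 0, 0, 0, -0.0026]
    - [0.022, 0.0298, 0, 0, 0, -0.0026]
  jaw: 1
  grip_force: 40

```text
time_s: 16.48
position: [0.4915, -0.1905, 0.1416]
tool_rot: [-0.001, 0.999, -0.046, -0.001]
ft_force: [-0.1, 0.3, -0.3]
finger_gap: 0.0
gripper_force: 0.0
```

Emit:
step_arm:
  rows:
    - [0.0218, 0.0299, 0, 0, 0, -0.0026]
    - [0.0217, 0.0299, 0, 0, 0, -0.0026]
    - [0, 0, 0.02, 0, 0, 0]
    - [0, 0, 0.02, 0, 0, 0]
    - [0, 0, 0.022, 0, 0, 0]

```text
time_s: 17.1
position: [0.5287, -0.2529, 0.0788]
tool_rot: [-0.001, 0.999, -0.044, -0.001]
ft_force: [0.5, 0.5, -0.3]
finger_gap: -0.0002
gripper_force: 0.0
```

Emit:
step_arm:
  rows:
    - [0, 0.004, 0, 0, 0, 0]
    - [0, 0.004, 0, 0, 0, 0]
    - [0, 0, 0, 0, 0, 0]

```text
time_s: 17.48
position: [0.529, -0.2618, 0.0816]
tool_rot: [0.0, 0.999, -0.044, 0.001]
ft_force: [0.2, 0.5, -0.2]
finger_gap: -0.0001
gripper_force: 0.0
```

```bash
python3 - <<'E'
from h import *
im,d=cam('wrist'); save(im,'w9.png',1)
s=robot.read_state(); print(s['finger_gap'],s['ft_force'].round(1)); plan([.5286,-.253,.078],-5,1)
P=cloud('wrist'); m=(abs(P[...,2]-.082)<.004)&(np.hypot(P[...,0]-.5706,P[...,1]+.2888)<.064); q=P[m][:,:2]; print(len(q)); print(cv2.fitLine((q*1000).astype(np.float32),2,0,1,1).ravel())
E
```

```text
8.946898334625721e-05 [ 0.4 -0.3  0.5]
t 17.52 pos [ 0.529  -0.2616  0.0816] yaw -5.0 z [ 1.3e-03 -9.0e-04 -1.0e+00] gap 0.0001 F [ 0.4 -0.3  0.5]
[-0.0011, -0.0085, 0.0036, 0.0008, -0.0013, -0.0001]
9158
[ 9.9022484e-01 -1.3948041e-01  5.7884399e+02 -2.8760544e+02]
```

View pics/w9.png

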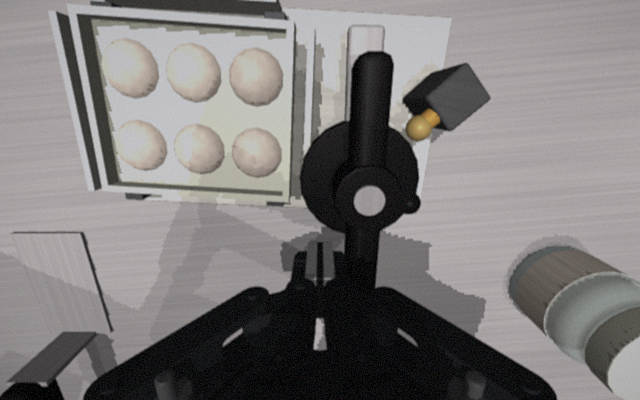

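The closed fingers stand beside the near half of the bar, just short of touching it at (345,265). I'll push it round on an arc.

Emit:
step_arm:
  rows:
    - [0, 0, 0.004, 0, 0, 0]
    - [-0.0021, 0.0045, 0, 0, 0, -0.1]
    - [-0.0021, 0.0045, 0, 0, 0, -0.1]
    - [-0.0021, 0.0045, 0, 0, 0, -0.1]
    - [-0.0021, 0.0045, 0, 0, 0, -0.1]

```text
time_s: 18.15
position: [0.5214, -0.2789, 0.0768]
tool_rot: [-0.0, 0.988, 0.158, 0.0]
ft_force: [1.0, 2.6, 0.0]
finger_gap: 0.0001
gripper_force: 1.0
```

Emit:
step_arm:
  rows:
    - [-0.0021, 0.0045, 0, 0, 0, -0.1]
    - [-0.0021, 0.0045, 0, 0, 0, -0.1]
    - [-0.0021, 0.0045, 0, 0, 0, -0.1]
    - [-0.0021, 0.0045, 0, 0, 0, -0.1]
    - [-0.0021, 0.0045, 0, 0, 0, -0.1]

```text
time_s: 18.77
position: [0.5231, -0.3033, 0.0767]
tool_rot: [-0.001, 0.918, 0.397, -0.0]
ft_force: [-0.7, 2.2, 0.3]
finger_gap: 0.0004
gripper_force: 1.0
```

Emit:
step_arm:
  rows:
    - [-0.0021, 0.0045, 0, 0, 0, -0.1]
    - [-0.0021, 0.0045, 0, 0, 0, -0.1]
    - [-0.0021, 0.0045, 0, 0, 0, -0.1]
    - [0, 0, 0, 0, 0, 0]

```text
time_s: 19.27
position: [0.5301, -0.317, 0.0767]
tool_rot: [-0.0, 0.849, 0.528, -0.0]
ft_force: [-0.5, 0.8, -0.6]
finger_gap: 0.0
gripper_force: 0.2
```

```bash
python3 - <<'E'
from h import *
plan([.53,-.32,.078],65,1)
cam('wrist')
P=cloud('wrist'); m=(abs(P[...,2]-.082)<.004)&(np.hypot(P[...,0]-.5706,P[...,1]+.2888)<.064); q=P[m][:,:2]; print(len(q)); 
l=cv2.fitLine((q*1000).astype(np.float32),2,0,1,1).ravel(); print('joint est',(np.arctan(l[1]/l[0])%np.pi)+np.radians(7.6))
E
```

```text
t 19.27 pos [ 0.5301 -0.317   0.0767] yaw 63.75 z [-2.e-04  1.e-04 -1.e+00] gap 0.0 F [-0.5  0.8 -0.6]
[-0.0027, 0.0013, -0.0013, -0.0002, -0.0, -0.0219]
9908
joint est 1.2040270688974186
```

Emit:
step_arm:
  rows:
    - [-0.0021, 0.0045, 0, 0, 0, -0.1]
    - [-0.0021, 0.0045, 0, 0, 0, -0.1]
    - [0, 0, 0, 0, 0, 0]
    - [0, -0.005, 0, 0, 0, 0]
    - [0, -0.01, 0, 0, 0, 0]

```text
time_s: 19.95
position: [0.5216, -0.3205, 0.0767]
tool_rot: [0.0, 0.792, 0.61, -0.0]
ft_force: [-0.2, -0.0, -0.7]
finger_gap: -0.0002
gripper_force: 0.0
```

Emit:
step_arm:
  rows:
    - [0, 0, -0.03, 0, 0, 0]
    - [0, 0, -0.04, 0, 0, 0]
    - [-0.02, -0.04, -0.04, 0, 0, 0]
    - [-0.02, -0.05, 0, 0, 0, 0]
    - [0, 0, 0, 0, 0, 0]

```text
time_s: 20.58
position: [0.4215, -0.3362, 0.1874]
tool_rot: [-0.0, 0.793, 0.609, -0.0]
ft_force: [0.5, -0.2, 0.4]
finger_gap: 0.0002
gripper_force: 0.0
```

Emit:
step_arm:
  rows:
    - [0, -0.05, 0, 0, 0, 0]
    - [0, -0.03, 0, 0, 0, 0]
    - [0, 0, 0, 0, 0, 0]

```text
time_s: 20.95
position: [0.3465, -0.3154, 0.1869]
tool_rot: [-0.0, 0.793, 0.61, 0.0]
ft_force: [-0.3, 0.3, 0.3]
finger_gap: 0.0002
gripper_force: 0.0
```

```bash
python3 - <<'E'
from h import *
t,_=cam('top'); save(t[100:300,240:540],'t9.png',2.6); plan([.5,-.2,.18],60,1)
P=cloud('top'); m=(abs(P[...,2]-.082)<.006)&(np.hypot(P[...,0]-.5706,P[...,1]+.2888)<.066); q=P[m][:,:2]*1000
if len(q)>20:
  l=cv2.fitLine(q.astype(np.float32),2,0,1,1).ravel(); print(len(q),'joint est',(np.arctan2(l[1],l[0])%np.pi)+np.radians(7.6))
E
```

```text
t 21.0 pos [ 0.3476 -0.3161  0.1871] yaw 75.15 z [ 8.e-04 -6.e-04 -1.e+00] gap 0.0001 F [ 0.3 -0.4  0.4]
[0.1512, 0.1175, 0.0072, 0.001, 0.0003, 0.2645]
413 joint est 1.4847724559747502
```

View pics/t9.png

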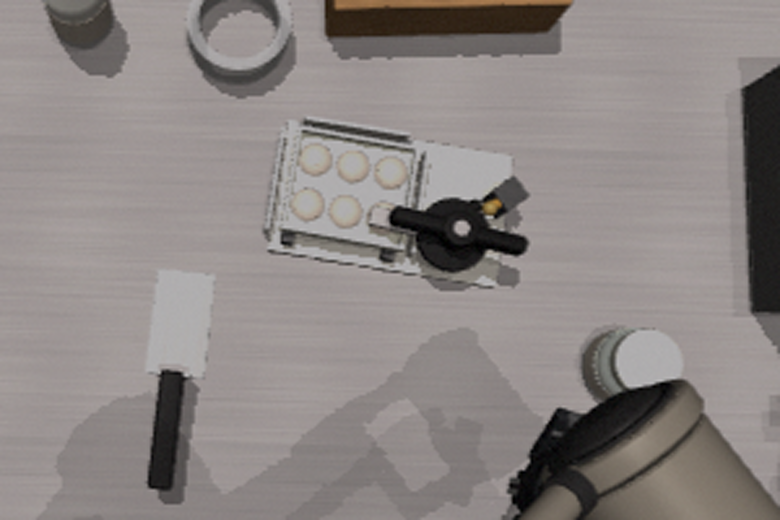

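The knob is at about 1.485 rad with its finger over the tray. The tray is on the runners, the spatula is flat on the table, and the arm is clear of everything.

```bash
python3 -c "
from rig import robot
print(robot.close_job())"
```

```text
the job is handed in; nothing more can be done
None
```

I handed the job in at about 21 s. By the last camera check, the tray lies flat on the bed's runners, the spatula is flat on the table, and the knob is past its detent at about 1.48 rad; no verdict came back.

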